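Turn a polished rock section face-down on the inclined microscope stage

ROBOT

A 6-joint arm with a two-finger parallel gripper is mounted at the origin on the work surface. World frame = base frame: x ahead of the robot, y to its left, z up, the work surface at z = 0. Lengths are in mm, angles in rad, forces in N, time in s.
With the tool pointing down it reaches from about 400 to 925 mm from the base axis. Payload 12.5 kg.
Tool frame: the origin (TCP) lies at the very end of the fingers, on their centre line; the grasp point (between the pads) lies 19 mm behind it (env.tcp_to_grasp is the distance from the TCP to the grasp point, in mm); z points along the fingers, x is the direction in which the jaws open and shut, and the axes are right-handed (so a half turn about z gives the same grasp; the last joint's range is limited). The gripper opens to 95 mm and grips with 3 to 60 N. Pads are 20 mm wide; open, the fingers measure 119 mm over their backs; the gripper's body (75 mm by 180 mm) begins 59 mm behind the grasp point.
Start: joints at [-1.343, 0.491, 1.559, -0, 1.092, -0.106], TCP at [204.796, -590.513, 214.661] pointing down, gripper open.
Joint ranges: [-3.1, 3.1], [-0.84, 2.19], [0.05, 2.79], [-1.13, 4.28], [0.06, 2.93], [-2.69, 2.69]. Speed limits (rad/s): [2.22, 2.22, 2.79, 3.14, 3.14, 3.14].

INTERFACE

Orientations are given as [roll, pitch, yaw] about the fixed x, y, z axes, in that order (R = Rz(yaw) Ry(pitch) Rx(roll)).
In Python, from cell import env, vision, job gives the robot as it stands.
- The arm moves only by the shell command python3 -m pendant 'ROWS' [OPENING]. ROWS is JSON, a list of rows, each a list of 4 numbers: the shift along the tool's x, y, z in mm, then the turn about the tool's z in degrees. In form: [[tx, ty, tz, turn], ...]. A call has 1 to 8 rows; each row is the pose to reach, as a shift and turn from the pose measured when the call began, along the tool's axes at that moment; what a row does not reach only later rows make up. A row lasts 1/8 s, in which the tool goes at most 62.5 mm and 10.7 degrees, less where a joint would pass 70% of its speed; a pose out of reach is approached as far as the arm can. A call with a gripper value outside its range is refused whole. OPENING is the closure, from 0 (fully open) to 1 (shut), set as the call begins (- or left out, the last holds). The fingers move at their own pace and stop on an object; the grip force is fixed at half the most. Time passes only in rows, so rows that repeat a pose let the fingers close. It gives the time, the measured TCP pose, the force and the opening at its end, in the units of the state.
- env.state(): the state, without advancing time (a new reading comes with each control period).
- vision.read_camera(name): name is "scene" or "top" or "wrist"; returns a dict with "pixels" (384x512x3 uint8, red, green, blue), "intrinsics" (3x3 intrinsics, pixels), "R" (3x3) and "t" (3): a world point X has camera coordinates R X + t; the wrist camera has in their place "tool_from_camera" (4x4, takes a point from camera to tool coordinates, whose origin is the TCP and whose axes are the tool frame's). Camera axes: x right, y down, z forward; pixel columns grow to the right and rows downward; lengths in mm; the calibration is good to about 2 mm. The wrist camera is an equidistant fisheye: a pixel r from the principal point sees the ray r / f radians off the axis. A picture is of the moment at which its call begins: read the wrist's pose just before it. There is no depth.
- job.job_done(): hands the job in, once; it reports no verdict.
Trained networks look in a picture, given as the dict that the camera call returned (one of the last four; its "shot" number tells which), for a name from the list of things; names that differ only in an ending like _2 or _b are one class to them, and where a whole thing is asked for, a point or a joint stands for the part that bears it (a point fixed in the world has none). Each returns a list of dicts, best first, with "confidence" (0 to 1); they miss things now and then, are a little off and sometimes report something else, mostly with a low value. They report only what shows in the picture. A call takes as long as a camera call. They do not tell look-alikes from the thing itself.
- vision.find_in(picture, query): "at" ([x, y, z] in mm, in the coordinates of the camera as it stood for that picture, good to about 4 mm: the middle of the surface that is visible of it).
- vision.regions_of(picture, query): "pixels" (384x512 bool, what is visible of it).
The state is a dict: "t": time; "joints": joint angles; "qvel": joint speeds; "tau": joint torques, N m; "eef_pos": TCP position; "tcp_rot": TCP orientation; "ft_force": force on the tool from outside, world axes, zero at the start; "moment": the same for the moment, N m; "opening": opening from 0.0 (shut) to 1.0 (fully open).
Only numpy, scipy, OpenCV 4.12 (cv2) and the standard library are available. Lean on these libraries where they do the work, as an engineer would, in place of code of your own. Each camera call takes 0.05 s, during which the arm holds its last target.

TASK

Take the oblong resin-mounted rock section (the rectangular one, not the square or round ones) and set it flat, polished face up as it lies, in the pocket of the hinged flipper plate, and let go of it. Then swing the flipper by its ball knob all the way over to its stop, so that the section drops face-down into the sloping nest, and leave the flipper closed over it.

Things in the scene. Friction and masses are not known exactly. Their poses are not given: they have to be found in the camera images.
- specimen: The section to turn: an oblong grey resin block, 60 (x) x 36 (y) x 24 mm high (z), about 0.1 kg, a paler polished stone rectangle in its top face. Origin at the centre of its underside; z points up through the polished face at the start. It lies on the table near two round mounts (36 mm across), a rough stone and a larger square mount (66 mm).
- pocket (a point): Centre of the flipper's pocket floor, 40 mm above the table; the frame turns with the flipper. At joint 0: z up, x along the hinge, y away from it (hinge axis 56 mm off along -y, 15 mm higher). Pocket 76 (x) x 52 mm (y) inside: the section's long side goes along x. Walls 8 mm high; on the hinge side two prongs 24 mm high, 14 mm wide, at x = +-31 mm, carry the section in the swing.
- knob (a point): Centre of the flipper's black ball knob, 24 mm in diameter, at the end of a level steel pin (8 x 26 mm) in the middle of the flipper's edge away from the hinge: at y = +69, z = +2 mm in the pocket's frame, 42 mm above the table at joint 0, 125 mm from the hinge axis and 13 mm lower. It revolves freely about its x axis, so fingers on its two x sides can hold it all the way.
- flipper (a joint): Angle of the flipper, an aluminium plate with a windowed floor on a fixed stand: 0 level, pocket up (the start); grows as it swings up and over; 2.618 rad (150 degrees) against its stop, closed over the nest. Unsprung, damped hinge (0.04 N m s/rad), 0.12 kg: it falls back below about 1.6 rad, and sinks on to its stop beyond.
- nest: The second nest: a steel tray fixed on the same stand across the hinge, 86 (x) x 64 mm (y) inside, walls 8 to 10 mm high. Origin at the centre of its floor, x along the hinge, z square to the floor, which slopes 30 degrees, rising away from the hinge (at its +y side). With the flipper closed, the pocket floor is parallel to the nest floor, 30 mm from it.
There are look-alikes about, which are no part of the job. Leave any blue look-alike of the specimen alone.

How it is judged (in metres and radians):
On the way:
1. the section lies flat in the flipper's pocket, polished face up, let go, with the flipper level (x of specimen in the frame of pocket between -0.015 and 0.015 m and y of specimen in the frame of pocket between -0.015 and 0.015 m and z of specimen in the frame of pocket between -0.005 and 0.005 m and angle between specimen's own z axis and vertical below 0.1 rad and value of joint flipper below 0.05 rad and contact force between the fingers and specimen below 0.3 N), for 0.2 s.
At the end, for the whole second after the job is handed in: The flipper is closed over the nest (above 2.5 rad), and the section lies at rest, polished face down and flat (within 10 degrees) on the nest's floor, inside its walls (within 20 mm of its centre each way) (value of joint flipper above 2.5 rad and x of specimen in the frame of nest between -0.02 and 0.02 m and y of specimen in the frame of nest between -0.02 and 0.02 m and z of specimen in the frame of nest between 0.018 and 0.03 m and angle between specimen's own z axis and vertical above 2.3 rad and angle between the z axis of specimen and the z axis of nest, either way round below 0.17 rad and linear speed of specimen below 0.02 m/s); the robot touches nothing.
It also fails if it takes over 51 s, if anything falls off the work surface, if the arm or the gripper's body presses on something with over 40 N, if the wrist force passes 120 N, or if a joint passes its speed limit or range.

## Working session

There is one attempt and no reset: what is moved stays moved. The work goes in short steps, Python scripts to look and compute and a shell command to move; the robot and the scene stay as the last step left them, time stands still between calls to the robot, and variables do not carry over. Pictures are saved under pics/ and viewed, and the job is handed in when it is done.

```bash
ls; mkdir -p pics
python3 - <<'E'
from cell import env, vision, job
import cv2,numpy as np
s=env.state();print(s)
for n in("scene","top","wrist"):
    p=vision.read_camera(n);cv2.imwrite(f"pics/{n}0.png",p["pixels"][:,:,::-1])
    print(n,p["intrinsics"],p.get("R"),p.get("t"),p.get("tool_from_camera"))
    for q in("specimen","pocket","knob","flipper","nest"):
        try:
            for d in vision.find_in(p,q)[:5]:
                a=np.array(d["at"])
                w=(p["R"].T@(a-p["t"])) if "R" in p else a
                print(n,q,np.round(w,1),round(d["confidence"],2), np.round((p["intrinsics"]@a)[:2]/a[2]))
        except Exception as e: print(q,e)
E
```

```text
pics
{'t': 0.0, 'joints': array([-1.34259184e+00,  4.91535077e-01,  1.55944573e+00, -1.39932381e-05,
        1.09166759e+00, -1.05587007e-01]), 'qvel': array([-1.48630619e-03, -7.36380390e-04, -8.54267826e-04,  1.33124981e-03,
       -1.11364013e-03,  9.56050586e-05]), 'tau': array([ 9.54221764e-05, -6.12648082e+01, -2.58189958e+01,  6.93845353e-02,
        4.82056872e-02, -4.76894411e-05]), 'eef_pos': array([ 204.7399043 , -590.26592288,  214.07823058]), 'tcp_rot': array([-3.14149373e+00,  1.05117741e-03, -1.23699832e+00]), 'ft_force': array([ 0.00335398, -0.71440375, -0.33544681]), 'moment': array([-0.03628363,  0.02419132, -0.03304472]), 'opening': 0.9992889601922522}
scene [[367.51311858   0.         256.91801563]
 [  0.         367.51311858 186.52323442]
 [  0.           0.           1.        ]] [[-0.244599    0.96952232  0.014064  ]
 [ 0.83115831  0.21711699 -0.5118946 ]
 [-0.49934678 -0.1135195  -0.85893313]] [ 148.75076459 -382.70305977 1085.16688229] None
scene specimen [ 462.  -161.5   21.4] 0.84 [205. 167.]
scene specimen [481.3 -60.4  25.4] 0.73 [245. 183.]
scene pocket 
[... 530 characters left out ...]
op pocket [587.3 158.7  39.2] 0.88 [185. 165.]
top knob [581.8 157.8  42.5] 0.71 [185. 168.]
top flipper [582.9 154.8  38.6] 0.93 [187. 167.]
top flipper [580.1  47.7  75.1] 0.54 [235. 163.]
top flipper [ 453.8 -166.2   18.2] 0.37 [338. 223.]
top nest [578.4  42.7  72.3] 0.97 [237. 164.]
wrist [[297.31863964   0.         256.23236223]
 [  0.         297.31863964 190.16835879]
 [  0.           0.           1.        ]] None None [[ 9.99999645e-01  1.13896694e-04  8.34637947e-04 -2.92230336e-01]
 [-3.29493526e-04  9.64763007e-01  2.63120186e-01 -7.32486633e+01]
 [-7.75259295e-04 -2.63120368e-01  9.64762702e-01 -1.71175825e+02]
 [ 0.00000000e+00  0.00000000e+00  0.00000000e+00  1.00000000e+00]]
```

Run:
```python
import cv2
for n in("scene","top"):
    i=cv2.imread(f"pics/{n}0.png"); cv2.imwrite(f"pics/{n}0c.png",cv2.resize(i[100:310,130:400],None,fx=2.8,fy=2.8,interpolation=cv2.INTER_CUBIC))
```

```text
(no output)
```

View pics/scene0.png

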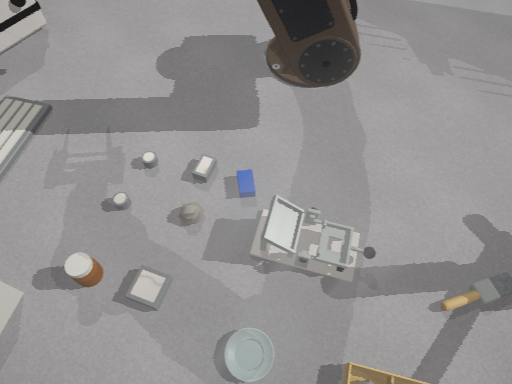

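View pics/top0.png

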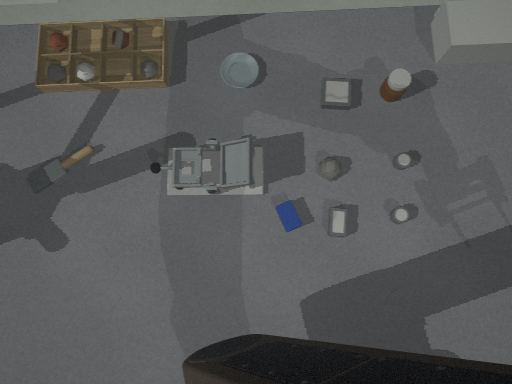

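```bash
sleep 0
```

```text
(no output)
```

View pics/top0c.png

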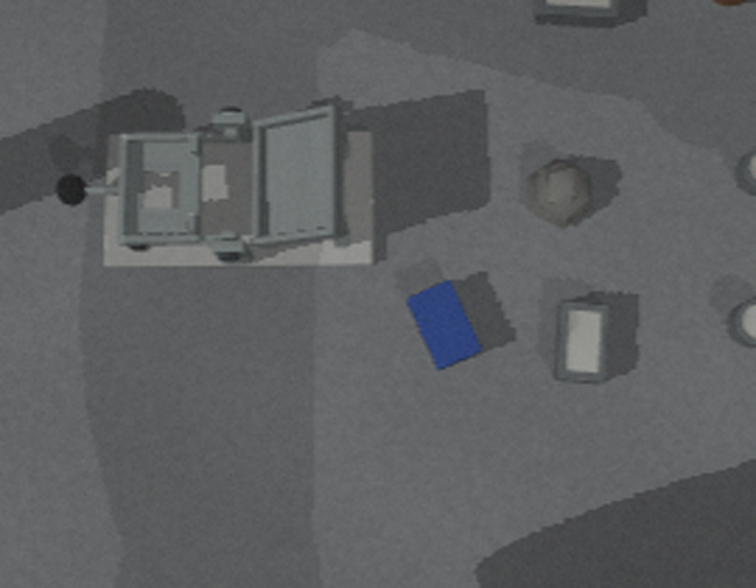

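View pics/scene0c.png

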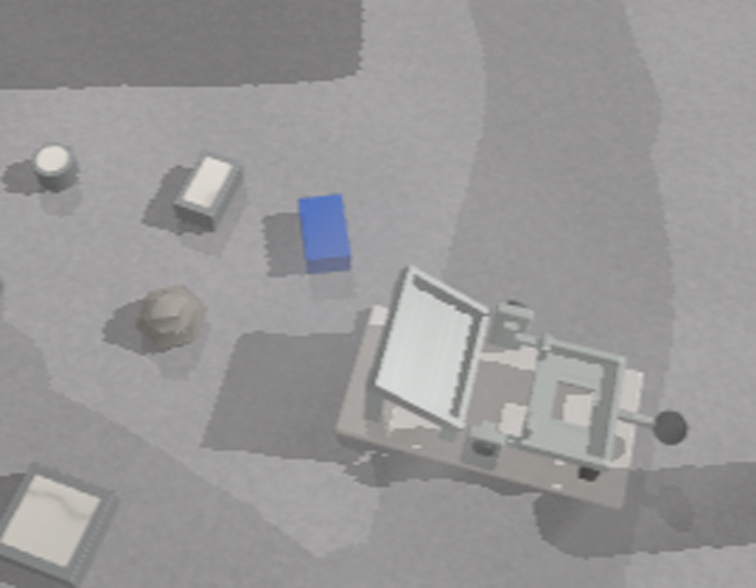

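Candidates in the top view: the oblong grey mount with the pale rectangle at (338,222) is the one I choose. The others are the blue look-alike (288,215), the square mount (337,93), round mounts (404,160) and (401,215), and the rough stone (330,168). The crop shows a rectangular, roughly 5:3 block, which fits. Flipper pocket is at (187,167), knob at (156,168) and nest at (236,163).

```bash
cat > h.py <<'E'
from cell import env, vision, job
import cv2,numpy as np
def ray(p,uv,z):
    K=p["intrinsics"];c=-p["R"].T@p["t"]
    d=p["R"].T@np.linalg.inv(K)@np.array([uv[0],uv[1],1.])
    return (c+d*(z-c[2])/d[2])
def rect(p,mask,z):
    cs,_=cv2.findContours(mask.astype(np.uint8),cv2.RETR_EXTERNAL,cv2.CHAIN_APPROX_NONE)
    c=max(cs,key=cv2.contourArea)[:,0,:]
    w=np.array([ray(p,u,z)[:2] for u in c],np.float32)
    return cv2.minAreaRect(w)
def towrld(s,pt):
    from scipy.spatial.transform import Rotation as R
    return R.from_euler('xyz',s['tcp_rot']).apply(pt)+s['eef_pos']
E
python3 - <<'E'
from h import *
for n in("top","scene"):
    p=vision.read_camera(n)
    for q,z in(("specimen",24),("flipper",48),("nest",75),("knob",42)):
        for r in vision.regions_of(p,q)[:3]:
            m=r["pixels"];ys,xs=np.nonzero(m)
            if len(xs)<5: continue
            print(n,q,round(r["confidence"],2),len(xs),xs.min(),xs.max(),ys.min(),ys.max(),rect(p,m,z))
    # bright stone on specimen
    g=p["pixels"].astype(int).sum(2)/3
    box=(325,352,203,242) if n=="top" else (190,220,150,185)
    m=np.zeros(g.shape,bool); x0,x1,y0,y1=box; m[y0:y1,x0:x1]=(g[y0:y1,x0:x1]>140)
    print(n,"stone",m.sum(),rect(p,m,24))
    # knob dark
    box=(147,166,158,178) if n=="top" else (358,380,243,262)
    m=np.zeros(g.shape,bool); x0,x1,y0,y1=box; m[y0:y1,x0:x1]=(g[y0:y1,x0:x1]<45)
    ys,xs=np.nonzero(m);print("knob",m.sum(),xs.mean(),ys.mean(),ray(p,(xs.mean(),ys.mean()),42))
    box=(160,270,138,200)
    if n=="top":
        m=np.zeros(g.shape,bool); x0,x1,y0,y1=box; m[y0:y1,x0:x1]=(g[y0:y1,x0:x1]>110)
        cv2.imwrite("pics/m.png",m*255)
E
```

```text
top specimen 0.88 501 276 300 200 231 ((472.0491943359375, -59.30739212036133), (62.37439727783203, 38.38363265991211), 23.86440658569336)
top specimen 0.65 529 327 346 207 236 ((456.1890869140625, -163.52749633789062), (39.023189544677734, 61.33106994628906), 83.38822174072266)
top flipper 0.78 1118 150 214 147 186 ((583.2537231445312, 163.96755981445312), (137.22332763671875, 85.97151184082031), 87.84691619873047)
top nest 0.91 1525 219 252 137 187 ((582.0061645507812, 45.61888885498047), (67.66626739501953, 106.12461853027344), 88.46807098388672)
top knob 0.88 1262 150 215 146 187 ((583.0115966796875, 163.32275390625), (89.03771209716797, 142.08599853515625), 0.41687875986099243)
top stone 184 ((456.7023010253906, -166.31008911132812), (20.607173919677734, 43.86298370361328), 81.0185317993164)
knob 76 155.19736842105263 167.19736842105263 [584.9010219  222.96941294  42.        ]
scene specimen 0.93 437 236 254 169 197 ((480.66302490234375, -59.63410186767578), (71.99929809570312, 36.629310607910156), 22.538454055786133)
scene specimen 0.62 451 192 216 154 181 ((463.1750183105469, 
[... 424 characters left out ...]
7722167969), (72.43209075927734, 116.66539764404297), 88.61591339111328)
scene knob 0.62 1658 261 303 196 253 ((566.0859985351562, 43.724185943603516), (74.55213928222656, 120.21937561035156), 89.07968139648438)
scene knob 0.58 1356 303 374 215 266 ((584.7778930664062, 161.65353393554688), (143.80479431152344, 93.3222885131836), 84.79238891601562)
scene stone 771 ((462.1526184082031, -163.5316619873047), (97.86666870117188, 68.94751739501953), 17.179645538330078)
knob 0 nan nan [nan nan nan][ WARN:0@2.531] global loadsave.cpp:1063 imwrite_ Unsupported depth image for selected encoder is fallbacked to CV_8U.
<stdin>:17: RuntimeWarning: Mean of empty slice.
  ret = ret.dtype.type(ret / rcount)
```

```bash
cat >> h.py <<'E'
def shift(x,y,z,yaw):
    "world target (mm, deg) -> tool shift and turn"
    from scipy.spatial.transform import Rotation as R
    s=env.state();r=R.from_euler('xyz',s['tcp_rot'])
    d=r.inv().apply(np.array([x,y,z])-s['eef_pos'])
    t=-(yaw-np.degrees(s['tcp_rot'][2])); t=(t+180)%360-180
    print("t",round(s['t'],2),"pos",np.round(s['eef_pos'],1),"rot",np.round(np.degrees(s['tcp_rot']),2),"F",np.round(s['ft_force'],1),"open",round(s['opening'],3))
    print("shift",np.round(d,1),"turn",round(t,2))
def wpix(uv,z,pic,s):
    "wrist pixel on plane z -> world"
    from scipy.spatial.transform import Rotation as R
    K=pic["intrinsics"];a=np.array([uv[0]-K[0,2],uv[1]-K[1,2]])/K[0,0];r=np.hypot(*a)
    d=np.array([*(np.sin(r)*a/max(r,1e-9)),np.cos(r)]);T=pic["tool_from_camera"]
    Rw=R.from_euler('xyz',s['tcp_rot']).as_matrix()
    c=Rw@T[:3,3]+s['eef_pos'];d=Rw@T[:3,:3]@d
    return c+d*(z-c[2])/d[2]
def wrect(mask,z,pic,s):
    cs,_=cv2.findContours(mask.astype(np.uint8),cv2.RETR_EXTERNAL,cv2.CHAIN_APPROX_NONE)
    c=max(cs,key=cv2.contourArea)[:,0,:]
    return cv2.minAreaRect(np.array([wpix(u,z,pic,s)[:2] for u in c],np.float32))
E
python3 -c "
from h import *
shift(457,-163.5,150,-97)"
```

```text
t 1.4 pos [ 204.8 -590.5  214.7] rot [ 1.800e+02 -1.000e-02 -7.088e+01] F [-0.9  0.1 -0.2] open 1.0
shift [-320.8 -378.2   64.6] turn 26.12
```

```bash
python3 -m pendant '[[-40,-47,8,3],[-80,-94,16,7],[-120,-142,24,10],[-160,-189,32,13],[-200,-236,40,16],[-240,-284,48,20],[-280,-331,57,23],[-321,-378,65,26]]' 0.3
python3 - <<'E'
from h import *
shift(457,-163.5,150,-97)
s=env.state();p=vision.read_camera("wrist");cv2.imwrite("pics/w1.png",p["pixels"][:,:,::-1])
for r in vision.regions_of(p,"specimen")[:3]:
    m=r["pixels"];ys,xs=np.nonzero(m);print(r["confidence"],xs.mean(),ys.mean(),len(xs),wrect(m,24,p,s))
for r in vision.find_in(p,"specimen")[:3]:
    print(r["confidence"],towrld(s,(p["tool_from_camera"]@np.append(r["at"],1))[:3]))
E
```

```text
t: 2.4
eef_pos: [457.3, -162.3, 149.7]
tcp_rot: [-3.141, -0.0, -1.693]
ft_force: [0.7, -1.3, 0.1]
opening: 0.696
t 2.4 pos [ 457.3 -162.3  149.7] rot [-1.7996e+02 -2.0000e-02 -9.6980e+01] F [ 0.7 -1.3  0.1] open 0.696
shift [ 1.2  0.2 -0.3] turn 0.02
0.97 260.12788461538463 181.93173076923077 2080 ((457.14251708984375, -166.70762634277344), (35.93220138549805, 63.76729965209961), 82.91716003417969)
0.69 162.60738581146745 178.32847424684158 2058 ((474.3082580566406, -64.40190124511719), (60.231048583984375, 43.6927490234375), 22.415287017822266)
0.87 [ 455.29945919 -168.43901796   26.69791548]
0.6 [472.62196342 -63.36481649  26.14743071]
```

View pics/w1.png

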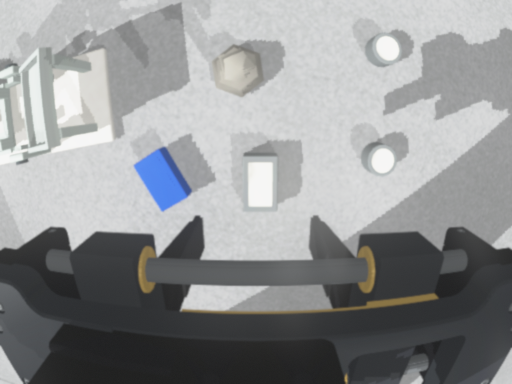

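The wrist view shows the oblong grey mount at (260,182) between the fingers, the blue look-alike at (162,178), the stone at (238,70) and the round mounts at (385,48) and (381,158). Three estimates agree, so I go down on it.

```bash
python3 -c "
from h import *
shift(457,-166,10.5,-97)"
python3 -m pendant '[[3.7,0,50,0],[3.7,0,100,0],[3.7,0,130,0],[3.7,0,139,0],[3.7,0,139,0]]' && python3 -m pendant '[[0,0,0,0],[0,0,0,0],[0,0,0,0],[0,0,0,0],[0,0,0,0],[0,0,0,0]]' 1
```

```text
t 2.55 pos [ 457.3 -161.7  149.5] rot [ 1.7998e+02  1.0000e-02 -9.6600e+01] F [ 0.1 -0.  -0.9] open 0.703
shift [  4.4  -0.3 139. ] turn 0.4
t: 3.18
eef_pos: [456.8, -166.0, 10.8]
tcp_rot: [3.141, 0.0, -1.687]
ft_force: [0.0, 0.0, -0.3]
opening: 0.702
t: 3.92
eef_pos: [456.9, -166.1, 11.2]
tcp_rot: [-3.141, -0.0, -1.687]
ft_force: [-2.0, -0.4, 6.5]
opening: 0.381
```

```bash
python3 -m pendant '[[0,0,-50,0],[0,0,-100,0],[0,0,-150,0],[0,0,-170,0],[0,0,-170,0]]' && python3 -c "
from h import *
shift(583,155,180,-91.7)"
```

```text
t: 4.55
eef_pos: [457.2, -166.1, 182.2]
tcp_rot: [-3.139, -0.001, -1.686]
ft_force: [-0.2, 0.5, -2.1]
opening: 0.375
t 4.55 pos [ 457.2 -166.1  182.2] rot [-1.7985e+02 -6.0000e-02 -9.6630e+01] F [-0.2  0.5 -2.1] open 0.375
shift [-333.5  -87.9    2.1] turn -4.93
```

```bash
python3 -m pendant '[[-55,-15,0,-1],[-110,-29,0,-2],[-165,-44,0,-3],[-220,-58,0,-4],[-275,-73,0,-5],[-333,-88,2,-5],[-333,-88,2,-5]]'
python3 - <<'E'
from h import *
shift(583,155,180,-91.7)
s=env.state();p=vision.read_camera("wrist");cv2.imwrite("pics/w2.png",p["pixels"][:,:,::-1])
for q,z in(("specimen",170),("flipper",48),("knob",42),("nest",75)):
  for r in vision.regions_of(p,q)[:2]:
    m=r["pixels"];ys,xs=np.nonzero(m);print(q,r["confidence"],xs.mean(),ys.mean(),len(xs),wrect(m,z,p,s))
E
```

```text
t: 5.42
eef_pos: [583.0, 157.7, 177.5]
tcp_rot: [3.141, -0.001, -1.595]
ft_force: [-0.3, -0.5, -1.1]
opening: 0.38
t 5.42 pos [583.  157.7 177.5] rot [ 1.7999e+02 -8.0000e-02 -9.1400e+01] F [-0.3 -0.5 -1.1] open 0.38
shift [ 2.7 -0.1 -2.5] turn 0.3
specimen 0.72 256.13604887983706 221.1224032586558 4910 ((585.181396484375, 157.820556640625), (41.57814407348633, 55.146358489990234), 88.76366424560547)
specimen 0.67 413.33870967741933 240.90615835777126 682 ((565.0166625976562, 42.6569709777832), (24.904926300048828, 25.0595703125), 12.47597599029541)
flipper 0.61 255.98524332810047 166.36703296703297 3185 ((599.9769897460938, 162.3732147216797), (53.552162170410156, 143.71661376953125), 0.5439079403877258)
knob 0.8 256.48147032238626 166.42060861705332 3319 ((599.3942260742188, 162.06130981445312), (53.456787109375, 147.88414001464844), 0.536860466003418)
nest 0.67 366.9114763987332 186.44201477906802 6631 ((576.66796875, 45.35541534423828), (81.38902282714844, 105.29828643798828), 87.76813507080078)
```

View pics/w2.png

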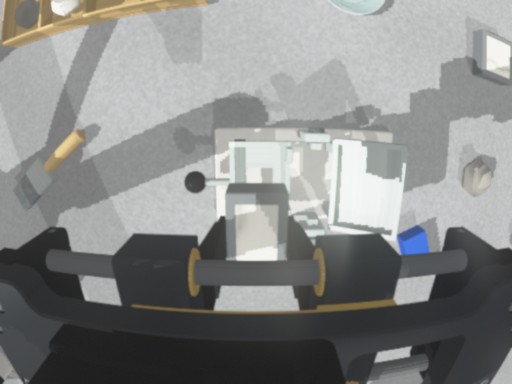

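Run:
```python
from h import *
s=env.state();p=vision.read_camera("wrist");i=p["pixels"]
g=i.astype(int).max(2);m=np.zeros(g.shape,bool);m[168:196,182:209]=g[168:196,182:209]<60
c=max(cv2.findContours(m.astype(np.uint8),0,2)[0],key=cv2.contourArea);(u,v),r=cv2.minEnclosingCircle(c);print(u,v,r,wpix((u,v),42,p,s))
cv2.imwrite("pics/w3.png",cv2.resize(i[110:260,170:420,::-1],None,fx=3.2,fy=3.2,interpolation=cv2.INTER_CUBIC))
```

```text
Traceback (most recent call last):
ValueError: max() iterable argument is empty
```

Run:
```python
from h import *
s=env.state();p=vision.read_camera("wrist");i=p["pixels"]
print(s['eef_pos'],s['tcp_rot'])
g=i.astype(int).max(2);w=g[165:200,178:212];print(w.min(),np.median(w))
m=np.zeros(g.shape,bool);m[165:200,178:212]=w<w.min()+35
c=max(cv2.findContours(m.astype(np.uint8),0,2)[0],key=cv2.contourArea);(u,v),r=cv2.minEnclosingCircle(c);print(u,v,r,wpix((u,v),42,p,s))
cv2.imwrite("pics/w3.png",cv2.resize(i[110:260,170:420,::-1],None,fx=3.2,fy=3.2,interpolation=cv2.INTER_CUBIC))
```

```text
[582.84642502 153.24772336 179.84568943] [-3.13960147e+00 -1.46743879e-03 -1.60077552e+00]
63 191.0
191.3333282470703 181.5833282470703 10.105448722839355 [583.91696747 223.25557011  42.        ]
```

View pics/w3.png

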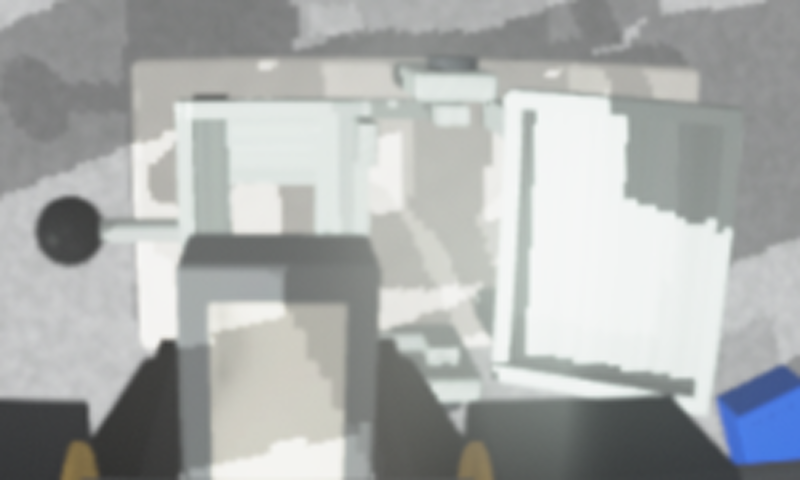

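Run:
```python
from h import *
s=env.state();p=vision.read_camera("wrist")
print(s['eef_pos'])
f=lambda u,z:wpix((170+u[0]/3.2,110+u[1]/3.2),z,p,s)[:2]
for n,a,b,z in(("far rim",(178,101),(340,102),48),("outer left",(177,105),(179,232),48),("inner left",(193,118),(194,232),48),("base far",(133,62),(698,71),6),("base far10",(133,62),(698,71),12),("base left",(132,65),(146,345),6),("hinge wall out",(370,125),(371,230),48)):
    A,B=f(a,z),f(b,z);print(n,A.round(1),B.round(1),np.degrees(np.arctan2(*(B-A)[::-1])).round(1))
p=vision.read_camera("top");i=p["pixels"]
cv2.imwrite("pics/t1.png",cv2.resize(i[120:215,130:280,::-1],None,fx=5,fy=5,interpolation=cv2.INTER_CUBIC))
```

```text
[582.92775347 153.32150643 180.06214824]
far rim [626.3 183. ] [624.3 131.2] -92.2
outer left [625.  183.4] [583.1 184.8] 178.0
inner left [620.6 178.4] [583.  179.9] 177.8
base far [637.3 203.2] [631.8 -12. ] -91.5
base far10 [637.6 202.3] [632.3  -9.2] -91.5
base left [636.2 203.6] [528.4 205. ] 179.3
hinge wall out [616.7 121.6] [581.9 121.6] -180.0
```

Run:
```python
import cv2
i=cv2.imread("pics/top0.png")
cv2.imwrite("pics/t0.png",cv2.resize(i[125:205,140:280],None,fx=5.5,fy=5.5,interpolation=cv2.INTER_CUBIC))
```

```text
(no output)
```

View pics/t0.png

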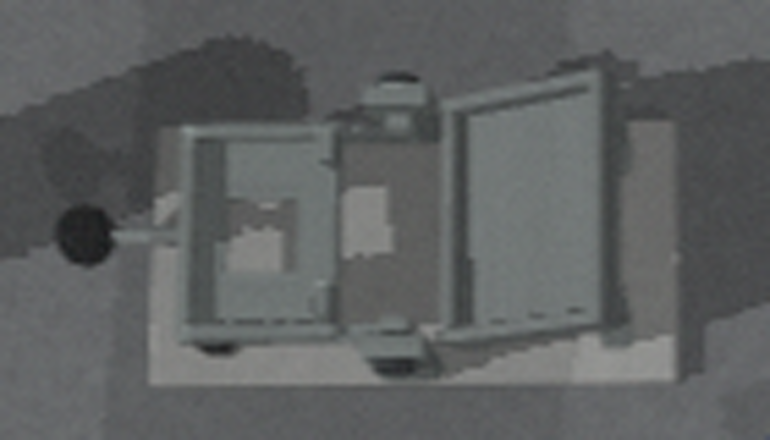

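Knob is at about (584.4, 223.2) and the stand's yaw is about -1.7°, so the pocket centre is about (582.4, 154.2). The rim edges (outer y≈184, inner ≈179) agree. Going down.

```bash
python3 -c "
from h import *
shift(582.4,154.2,52,-91.7)"
```

```text
t 5.88 pos [583.  153.6 180.2] rot [-1.7985e+02 -7.0000e-02 -9.1700e+01] F [ 0.1  0.1 -1.9] open 0.38
shift [ -0.7   1.  128.2] turn 0.0
```

```bash
python3 -m pendant '[[-0.7,0.7,40,0],[-0.7,0.7,80,0],[-0.7,0.7,105,0],[-0.7,0.7,115,0],[-0.7,0.7,115,0]]'
python3 - <<'E'
from h import *
shift(582.4,154.2,52,-91.7)
p=vision.read_camera("wrist");cv2.imwrite("pics/w4.png",p["pixels"][100:270,130:400,::-1].repeat(2,0).repeat(2,1))
E
```

```text
t: 6.5
eef_pos: [582.8, 154.0, 65.3]
tcp_rot: [-3.139, -0.001, -1.601]
ft_force: [0.4, -0.6, -0.5]
opening: 0.38
t 6.5 pos [582.8 154.   65.3] rot [-1.7986e+02 -8.0000e-02 -9.1720e+01] F [ 0.4 -0.6 -0.5] open 0.38
shift [-0.2  0.4 13.3] turn -0.02
```

View pics/w4.png

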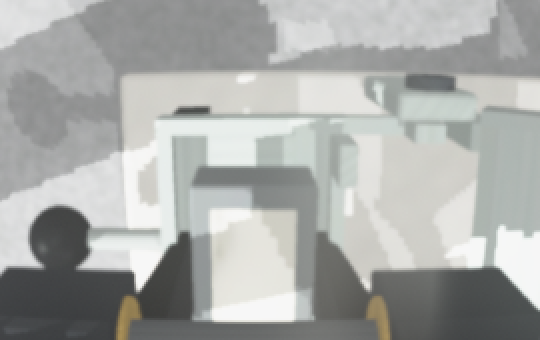

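The block is over the pocket: its sides are at columns 190–318 in the crop, between the pocket walls at 175 and 330, and nothing touches. Lowering.

```bash
python3 -m pendant '[[0,0,6,0],[0,0,11,0],[0,0,13,0],[0,0,13,0]]'; python3 -m pendant '[[0,0,0,0],[0,0,0,0],[0,0,0,0],[0,0,0,0]]' 0.5
python3 - <<'E'
from h import *
p=vision.read_camera("wrist");cv2.imwrite("pics/w5.png",p["pixels"][100:270,130:400,::-1].repeat(2,0).repeat(2,1))
E
```

```text
t: 7.05
eef_pos: [583.1, 154.1, 52.8]
tcp_rot: [-3.138, -0.001, -1.601]
ft_force: [-0.8, -0.4, -1.2]
opening: 0.374
t: 7.55
eef_pos: [583.1, 154.1, 52.9]
tcp_rot: [-3.138, -0.001, -1.601]
ft_force: [0.1, 0.3, 0.7]
opening: 0.501
```

View pics/w5.png

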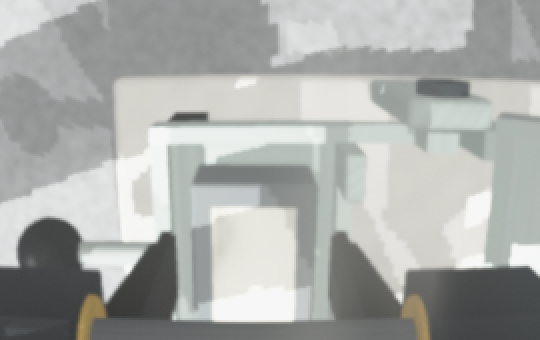

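The block sits in the pocket at columns 192–318 (crop), with the fingers open clear of it. Lifting straight up to look again.

```bash
python3 -m pendant '[[0,0,-10,0],[0,0,-30,0],[0,0,-75,0],[0,0,-125,0],[0,0,-150,0],[0,0,-150,0]]'
python3 - <<'E'
from h import *
s=env.state()
p=vision.read_camera("wrist");cv2.imwrite("pics/w6.png",p["pixels"][:,:,::-1])
for r in vision.regions_of(p,"specimen")[:2]:
    m=r["pixels"];ys,xs=np.nonzero(m);print(r["confidence"],xs.mean(),ys.mean(),len(xs),wrect(m,64,p,s))
g=p["pixels"].astype(int).max(2)
c=cv2.HoughCircles(cv2.GaussianBlur(g.astype(np.uint8),(3,3),0),cv2.HOUGH_GRADIENT,1,30,param1=80,param2=10,minRadius=6,maxRadius=16)
for u,v,r in (c[0] if c is not None else []):
    if g[int(v),int(u)]<90 and v<200: print(u,v,r,wpix((u,v),42,p,s))
t=vision.read_camera("top");cv2.imwrite("pics/t2.png",t["pixels"][:,:,::-1])
shift(584.4,223.2,80,-1.7)
E
```

```text
t: 8.35
eef_pos: [583.2, 154.4, 205.3]
tcp_rot: [-3.134, -0.0, -1.601]
ft_force: [-0.7, 0.9, -0.5]
opening: 0.503
0.67 407.13289036544853 233.968438538206 602 ((508.9626770019531, -38.20370864868164), (66.35337829589844, 28.223983764648438), 51.96172332763672)
0.58 256.6619641888226 179.9620184481823 1843 ((583.0183715820312, 153.72518920898438), (36.119300842285156, 62.28868103027344), 88.32008361816406)
197.5 177.5 10.3 [583.88525582 222.67264189  42.        ]
t 8.5 pos [582.1 154.2 201.9] rot [-1.799e+02 -8.000e-02 -9.171e+01] F [ 0.2 -0.8 -0.3] open 0.502
shift [-6.920e+01 -1.000e-01  1.218e+02] turn -90.01
```

View pics/w6.png

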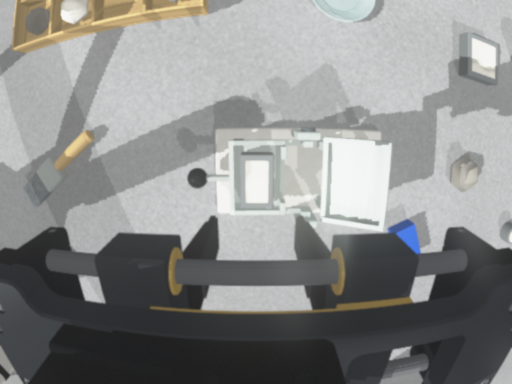

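```bash
python3 -m pendant '[[-9,0,0,-10],[-18,0,0,-20],[-27,0,0,-30],[-36,0,0,-40],[-45,0,0,-50],[-54,0,0,-60],[-63,0,0,-70],[-69,0,0,-80]]'; python3 -m pendant '[[0,0,30,-10],[0,0,60,-10],[0,0,80,-10],[0,0,80,-10]]';  python3 - <<'E'
from h import *
print(env.state()['joints'])
shift(584.3,223,23,-1.7)
s=env.state()
p=vision.read_camera("wrist");cv2.imwrite("pics/w7.png",p["pixels"][:,:,::-1])
E
```

```text
t: 9.5
eef_pos: [583.7, 223.4, 200.1]
tcp_rot: [3.139, 0.0, -0.198]
ft_force: [0.2, -0.6, -0.0]
opening: 0.502
t: 10.0
eef_pos: [582.5, 222.9, 117.5]
tcp_rot: [3.138, 0.005, -0.024]
ft_force: [-0.3, -0.3, 0.1]
opening: 0.5
[ 0.26041254  0.59729048  1.6555667  -0.00241161  0.89492806  0.28590248]
t 10.0 pos [582.5 222.9 117.5] rot [179.8    0.31  -1.37] F [-0.3 -0.3  0.1] open 0.5
shift [ 2.3 -0.5 94.5] turn 0.33
```

View pics/w7.png

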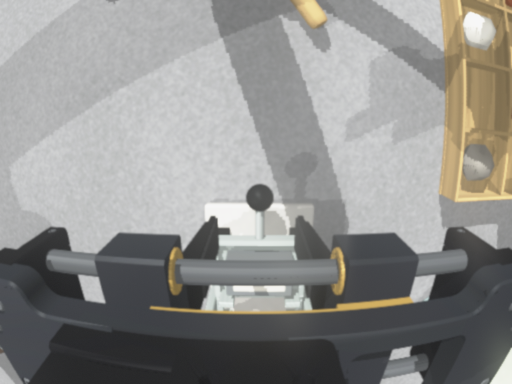

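The knob is at (260,198), centred between the fingertips at about (216,218) and (298,218). The tray of rocks is off to the right at (480,160). Going down around the knob.

```bash
python3 - <<'E'
from h import *
s=env.state();p=vision.read_camera("wrist")
print(wpix((260,198),42,p,s)); shift(584.3,223,23,-1.7)
E
python3 -m pendant '[[2,0,30,0],[2,0,60,0],[2,0,85,0],[2,0,95,0],[2,0,95,0]]';python3 -c "
from h import *
shift(584.3,223,23,-1.7)"
```

```text
[585.52068563 221.84284337  42.        ]
t 10.1 pos [583.6 223.2 119.8] rot [ 1.7986e+02  9.0000e-02 -1.3700e+00] F [ 0.4 -0.2 -0.3] open 0.502
shift [ 0.9 -0.1 96.8] turn 0.33
t: 10.72
eef_pos: [585.6, 223.0, 25.1]
tcp_rot: [3.139, 0.001, -0.024]
ft_force: [1.0, 0.5, -0.1]
opening: 0.502
t 10.72 pos [585.6 223.   25.1] rot [ 1.7986e+02  8.0000e-02 -1.3700e+00] F [ 1.   0.5 -0.1] open 0.502
shift [-1.3 -0.   2.1] turn 0.33
```

```bash
python3 -m pendant '[[-0.5,0,2,0],[-0.5,0,2,0],[-0.5,0,2,0],[-0.5,0,2,0],[-0.5,0,2,0],[-0.5,0,2,0]]' 1
python3 - <<'E'
from h import *
s=env.state();p0=s['eef_pos'];print(p0,s['ft_force'],s['opening'])
# knob arc relative to grasp start; world frame deltas -> tool shifts. y' = plane direction
from scipy.spatial.transform import Rotation as R
yaw=-1.7;u=np.array([-np.sin(np.radians(yaw)),np.cos(np.radians(yaw)),0])
r=R.from_euler('xyz',s['tcp_rot'])
for th in range(0,151,6):
    a=np.radians(th)+np.arctan2(-13,125);a0=np.arctan2(-13,125);rad=np.hypot(13,125)
    d=u*rad*(np.cos(a)-np.cos(a0))+np.array([0,0,rad*(np.sin(a)-np.sin(a0))])
    print(th,np.round(r.inv().apply(d),1))
E
```

```text
t: 11.48
eef_pos: [584.9, 223.1, 23.5]
tcp_rot: [3.139, 0.002, -0.024]
ft_force: [-4.0, 0.6, 6.3]
opening: 0.237
[584.88938442 223.08278233  23.52259461] [-3.98654582  0.62978296  6.32968624] 0.23746396505924977
0 [0. 0. 0.]
6 [ -0.   -0.6 -13.1]
12 [ -0.    0.1 -26.3]
18 [ -0.1   2.2 -39.3]
24 [ -0.1   5.6 -52. ]
30 [ -0.2  10.4 -64.2]
36 [ -0.2  16.4 -75.9]
42 [ -0.3  23.6 -86.9]
48 [ -0.3  31.9 -97.1]
54 [  -0.4   41.3 -106.4]
60 [  -0.5   51.5 -114.6]
66 [  -0.6   62.6 -121.8]
72 [  -0.6   74.3 -127.7]
78 [  -0.7   86.6 -132.4]
84 [  -0.8   99.3 -135.7]
90 [  -0.9  112.3 -137.7]
96 [  -1.   125.5 -138.4]
102 [  -1.   138.6 -137.6]
108 [  -1.1  151.6 -135.5]
114 [  -1.2  164.3 -132.1]
120 [  -1.2  176.5 -127.3]
126 [  -1.3  188.2 -121.3]
132 [  -1.3  199.2 -114.1]
138 [  -1.4  209.4 -105.8]
144 [ -1.4 218.7 -96.5]
150 [ -1.4 227.  -86.2]
```

```bash
python3 -m pendant '[[0,-0.6,-13,0],[0,0,-26,0],[0,2.2,-39,0],[0,5.6,-52,0],[0,10.4,-64,0],[0,16.4,-76,0],[0,23.6,-87,0],[0,32,-97,0]]'
python3 - <<'E'
from h import *
s=env.state();print(s['ft_force'],s['eef_pos']-[584.9,223.1,23.5])
p=vision.read_camera("scene");cv2.imwrite("pics/s1.png",p["pixels"][:,:,::-1][130:310,200:440].repeat(3,0).repeat(3,1))
p=vision.read_camera("wrist");cv2.imwrite("pics/w8.png",p["pixels"][:,:,::-1])
E
```

```text
t: 12.48
eef_pos: [584.1, 190.9, 121.4]
tcp_rot: [3.14, 0.002, -0.024]
ft_force: [-2.5, 1.0, -0.1]
opening: 0.236
[-2.47430258  0.96106115 -0.10948926] [ -0.77646307 -32.17062276  97.91608321]
```

View pics/s1.png

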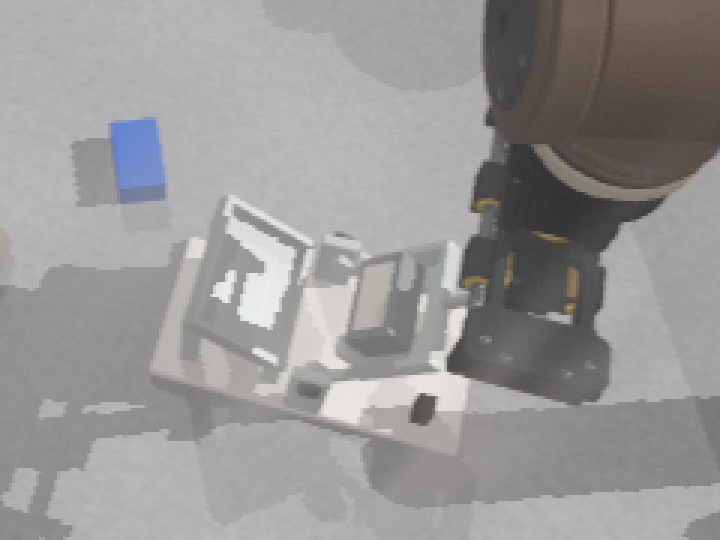

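View pics/w8.png

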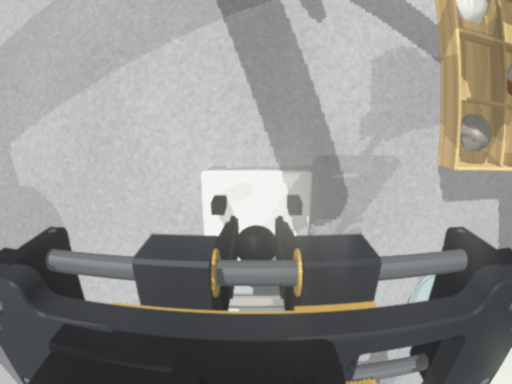

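The flipper is about 48° up. The section rests against the prongs at (380,310) in the scene crop, and the ball stays in the fingers. Continuing.

```bash
python3 -m pendant '[[0,9.4,-9.3,0],[0,19.6,-17.5,0],[0,30.7,-24.7,0],[0,42.4,-30.6,0],[0,54.7,-35.3,0],[0,67.4,-38.6,0]]'
python3 - <<'E'
from h import *
from scipy.spatial.transform import Rotation as R
s=env.state();d=s['eef_pos']-[584.9,223.1,23.5];print(s['ft_force'],d)
yaw=-1.7;u=np.array([-np.sin(np.radians(yaw)),np.cos(np.radians(yaw)),0])
r=R.from_euler('xyz',s['tcp_rot'])
a0=np.arctan2(-13,125);rad=np.hypot(13,125)
for th in np.linspace(84,149,9):
    a=np.radians(th)+a0
    t=u*rad*(np.cos(a)-np.cos(a0))+np.array([0,0,rad*(np.sin(a)-np.sin(a0))])
    print(round(th,1),np.round(r.inv().apply(t-d),1))
E
```

```text
t: 13.32
eef_pos: [582.4, 122.1, 160.3]
tcp_rot: [3.139, 0.002, -0.025]
ft_force: [-0.8, -1.6, -14.0]
opening: 0.236
[ -0.83274397  -1.64304823 -13.96302077] [  -2.5391796  -101.00578893  136.84154284]
84.0 [-0.4 -2.   0.9]
92.1 [-0.5 15.6 -1.5]
100.2 [-0.6 33.4 -1.4]
108.4 [-0.7 51.   1.2]
116.5 [-0.8 68.1  6.3]
124.6 [-0.8 84.3 13.8]
132.8 [-0.9 99.2 23.5]
140.9 [ -0.9 112.6  35.2]
149.0 [ -0.9 124.3  48.6]
```

```bash
python3 -m pendant '[[0,16,0,0],[0,33,0,0],[0,51,2,0],[0,68,7,0],[0,84,14,0],[0,99,24,0],[0,112,35,0],[0,124,48,0]]'
python3 - <<'E'
from h import *
s=env.state();print(s['ft_force'],s['eef_pos']-[584.9,223.1,23.5])
p=vision.read_camera("scene");cv2.imwrite("pics/s2.png",p["pixels"][:,:,::-1][130:310,200:440].repeat(3,0).repeat(3,1))
s=env.state();print(s['ft_force'],s['eef_pos']-[584.9,223.1,23.5])
E
```

```text
t: 14.32
eef_pos: [579.4, -2.8, 111.8]
tcp_rot: [3.139, 0.002, -0.025]
ft_force: [0.8, 3.5, -3.4]
opening: 0.238
[ 0.75403121  3.52250594 -3.40151964] [  -5.49763266 -225.91239902   88.26972728]
[ 0.66834594 -2.85096095  2.91824232] [  -5.55991868 -226.70539198   86.87174046]
```

View pics/s2.png

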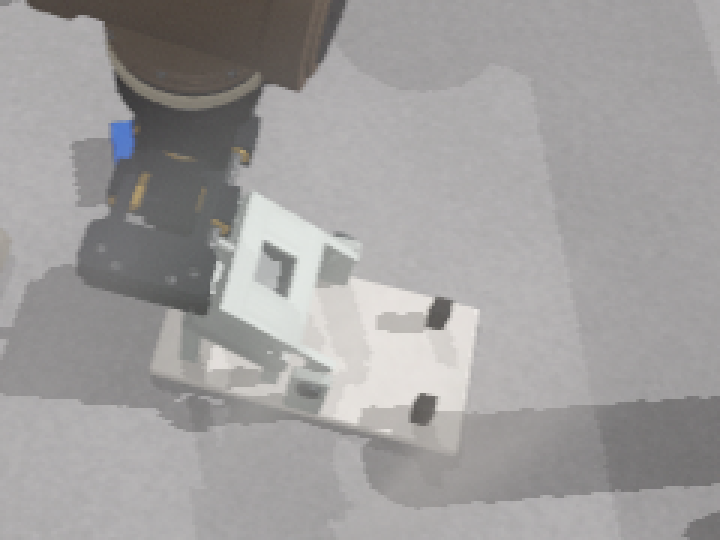

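The flipper is over the nest (plate at (270,270) in the crop), and the knob's travel matches about 150°. Letting go and lifting clear.

```bash
python3 -m pendant '[[0,0,0,0],[0,0,0,0],[0,0,0,0],[0,0,0,0]]' 0.5; python3 -m pendant '[[0,0,-15,0],[0,0,-45,0],[0,0,-90,0],[0,0,-130,0],[0,0,-130,0]]'; python3 -m pendant '[[0,-40,0,0],[0,-80,0,0],[0,-120,0,0],[0,-150,0,0],[0,-150,0,0]]'
python3 - <<'E'
from h import *
for n in("scene","top","wrist"):
    s=env.state();p=vision.read_camera(n);i=p["pixels"][:,:,::-1]
    cv2.imwrite(f"pics/{n}9.png",i if n=="wrist" else cv2.resize(i[125:305,130:400],None,fx=2.8,fy=2.8,interpolation=cv2.INTER_CUBIC))
    for q in("specimen","knob","flipper"):
      for d in vision.find_in(p,q)[:3]:
        a=np.array(d["at"]);w=p["R"].T@(a-p["t"]) if "R" in p else towrld(s,(p["tool_from_camera"]@np.append(a,1))[:3])
        print(n,q,round(d["confidence"],2),w.round(1))
E
```

```text
t: 14.88
eef_pos: [579.5, -3.3, 110.6]
tcp_rot: [3.14, 0.002, -0.025]
ft_force: [-0.6, 0.5, -0.2]
opening: 0.495
t: 15.5
eef_pos: [580.8, -3.0, 244.7]
tcp_rot: [3.139, -0.005, -0.025]
ft_force: [-0.6, -0.2, -0.4]
opening: 0.497
t: 16.12
eef_pos: [584.0, 148.6, 243.8]
tcp_rot: [3.139, -0.004, -0.023]
ft_force: [-0.1, -0.4, -0.3]
opening: 0.5
scene specimen 0.65 [479.8 -60.9  21.4]
scene specimen 0.45 [576.4  61.2  88.1]
scene knob 0.86 [585.4  54.8 103.9]
scene flipper 0.55 [585.5  54.  103.2]
top specimen 0.83 [470.9 -57.4  24.3]
top specimen 0.72 [582.4  59.   84.3]
top knob 0.77 [577.7  52.9 103.8]
top flipper 0.91 [577.8  50.3 103.7]
wrist specimen 0.94 [579.7  53.3  91.7]
wrist specimen 0.48 [503.1 -59.4  25.6]
wrist knob 0.75 [576.2  73.5  96.5]
wrist flipper 0.93 [585.3  73.2  94.2]
```

View pics/scene9.png

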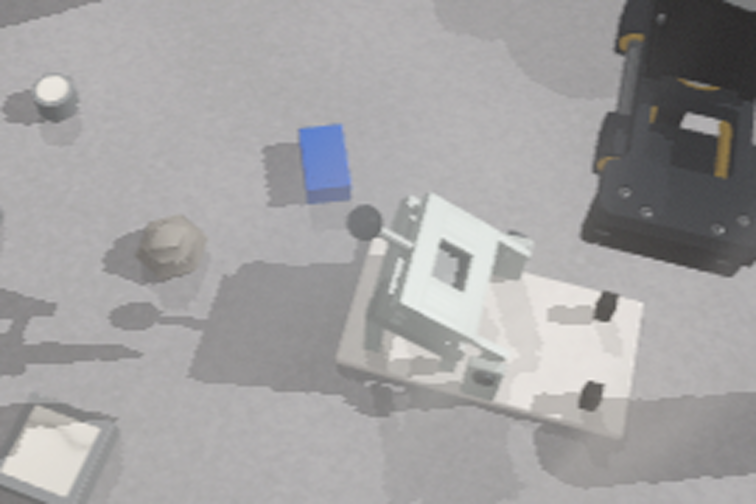

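View pics/top9.png

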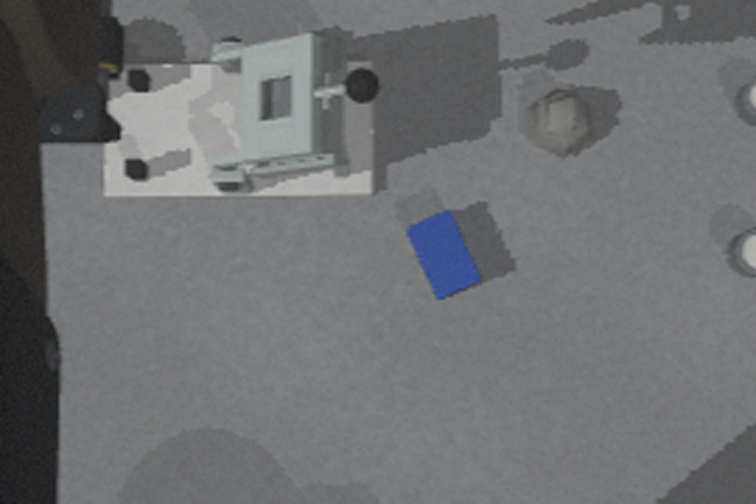

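View pics/wrist9.png

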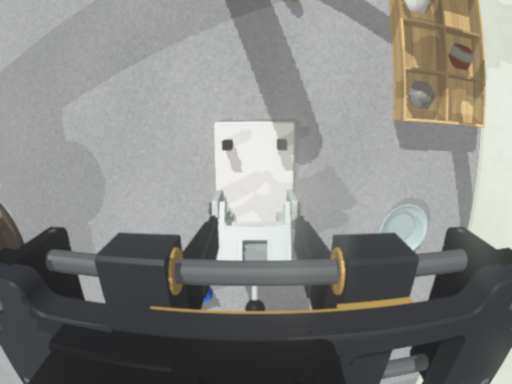

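```bash
python3 -m pendant '[[0,25,0,0],[0,50,0,0],[0,70,0,0],[0,70,0,0],[0,70,0,0]]'
python3 - <<'E'
from h import *
s=env.state();p=vision.read_camera("wrist");i=p["pixels"][:,:,::-1]
cv2.imwrite("pics/w10.png",cv2.resize(i[120:290,170:350],None,fx=3.5,fy=3.5,interpolation=cv2.INTER_CUBIC))
# triangulate knob
P={}
for n,uv in(("scene",(260.4,204.3)),("top",(258.9,155.4))):
    q=vision.read_camera(n);P[n]=(q["intrinsics"]@np.c_[q["R"],q["t"]],np.array(uv))
X=cv2.triangulatePoints(P["scene"][0],P["top"][0],P["scene"][1].reshape(2,1),P["top"][1].reshape(2,1));print("knob",(X[:3]/X[3]).T)
a=np.radians(150)+np.arctan2(-13,125);print("expected y,z",98.2+125.7*np.cos(a),55+125.7*np.sin(a))
E
```

```text
t: 17.35
eef_pos: [582.8, 77.0, 244.6]
tcp_rot: [3.139, -0.005, -0.026]
ft_force: [0.2, -0.2, 0.0]
opening: 0.501
knob [[579.27079142  -3.0203582  126.83119174]]
expected y,z -3.574079306246176 128.77348291470258
```

View pics/w10.png

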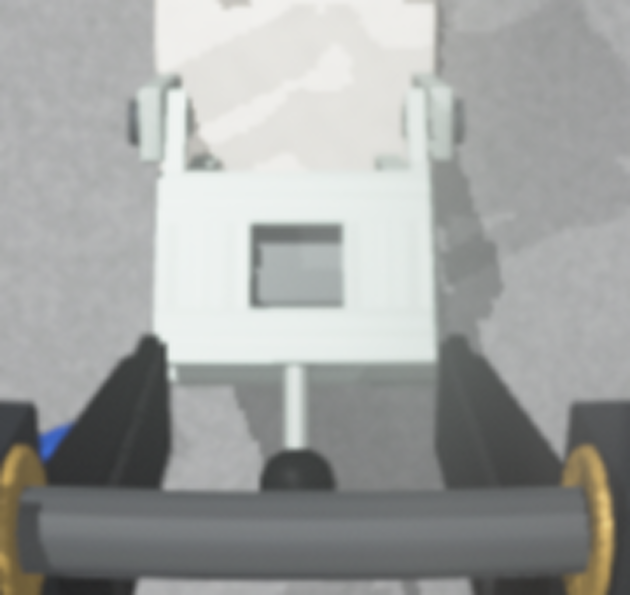

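The window at (297,265) in the crop is filled evenly by the section's grey underside. The network puts that at (580, 53, 92) mm, against (y 54, z 91) worked out for flat on the nest floor. The knob triangulates to (y -3, z 127), against (-3.6, 128.8) for fully closed. The gripper is well clear.

```bash
python3 -c "
from cell import job
print(job.job_done())"
```

```text
the job is handed in; nothing more can be done
None
```

I set the oblong section in the flipper pocket, polished face up, and let go. I then swung the flipper by its knob over to its stop, opened the gripper and backed off about 115 mm above it. I handed the job in at about 17.5 s of the 51 s allowed, and it gave no verdict.

- **In the pocket:** after release the wrist camera put the section about 1 mm from the pocket's centre, lying along the hinge.
- **Flipper closed:** triangulating the knob from two cameras gave y -3, z 127 mm, against an expected -3.6, 128.8 mm at 150 degrees.
- **Section in the nest:** the wrist camera put its grey underside, seen through the flipper's window, at y 53, z 92 mm, where I expected 54, 91 mm for lying flat on the floor. The two fixed cameras put it at y 59–61, z 84–88 mm. They disagree by several millimetres, more than their stated error of about 4 mm; I went with the wrist view because it was closest.
- **Forces:** the largest wrist force I read was about 14 N, during the swing. The blue look-alike was not touched.

I could not measure the section's tilt directly. I judged it flat from its height, the evenly filled window and the fully closed flipper.

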